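# Load the print mandrel with the air off

### The arm

A 6-joint arm with a two-finger parallel gripper is mounted at the origin on the work surface. World frame = base frame: x ahead of the robot, y to its left, z up, the work surface at z = 0. Lengths are in m, angles in degrees, forces in N, time in s.
With the tool pointing down it reaches from about 0.3 to 0.775 m from the base axis. Payload 14.6 kg.
Tool frame: the origin (TCP) lies between the finger pads; the fingertips stand 11 mm ahead of it and the grasp point (between the pads) lies 8 mm behind it; z points along the fingers, y is the line along which they close (so a half turn about z gives the same grasp; the last joint's range is limited). The gripper opens to 94 mm and grips with 3 to 60 N. Pads are 16 mm wide; open, the fingers measure 119 mm over their backs; the gripper's body (75 mm by 177 mm) begins 78 mm behind the grasp point.
Start: joints at [-68.503, 17.183, 87.147, -0, 75.671, -3.816], TCP at [0.235, -0.497, 0.216] pointing down, gripper open.
Joint ranges: [-173.82, 173.82], [-45.26, 126.66], [13.44, 144.39], [-59.66, 239.66], [0, 175.72], [-146.38, 146.38]. Speed limits (degrees/s): [127.2, 127.2, 147.25, 180, 180, 180].

### API

Orientations are given as a 3x3 rotation matrix whose columns are the frame's x, y, z axes.
In Python, from bench import bot gives the robot as it stands. The module is installed in compiled form; this text tells all that it offers.
- The arm moves only by the tool jog_arm, never from a script. Its argument "commands" is a list of rows, each a list of 4 numbers: the shift along the tool's x, y, z in m, then the turn about the tool's z in rad. A call has 1 to 20 rows; each row is the pose to reach, as a shift and turn from the pose commanded when the call began, along the tool's axes at that moment; what a row does not reach only later rows make up. A row lasts 1/8 s, in which the tool goes at most 62.5 mm and 10.7 degrees, less where a joint would pass 70% of its speed; a pose out of reach is approached as far as the arm can. A call with a gripper value outside its range is refused whole. "jaw" is the opening in per cent of the stroke, from 0 (shut) to 100 (fully open), set as the call begins (left out, the last holds). The fingers move at their own pace and stop on an object; "squeeze" is the grip in N (left out, the last holds). Time passes only in rows, so rows that repeat a pose let the fingers close. It gives the time, the measured TCP pose, the force, the opening and the grip force at its end, in the units of the state.
- bot.get_state(): the state, without advancing time (a new reading comes with each control period).
- bot.read_camera(name): name is "side" or "top"; returns the picture (384x512x3 uint8, blue, green, red); there is no depth.
- bot.camera_model(name): a dict with "fx", "fy", "cx", "cy" (pixels), "position" and "attitude" of the camera in the world. Camera axes: x right, y down, z forward; pixel columns grow to the right and rows downward; lengths in m; the calibration is good to about 2 mm. A picture is of the moment at which its call begins. camera_model takes no time and is no camera call.
- bot.job_done(): hands the job in; it is judged then, once.
The state is a dict: "clock": time; "joints": joint angles; "dq": joint speeds; "effort": joint torques, N m; "ee_pos": TCP position; "tool_rot": TCP orientation; "wrist_force": force on the tool from outside, world axes, zero at the start; "wrist_torque": the same for the moment, N m; "finger_gap": finger opening in m; "gripper_force": force on a finger pad.
Only numpy, scipy, OpenCV 4.12 (cv2) and the standard library are available. Lean on these libraries where they do the work, as an engineer would, in place of code of your own. Each camera call takes 0.05 s, during which the arm holds its last target. There are 200 camera calls.

### The job

At the printing station, first shut the air valve by turning its lever fully across the pipe. Then take the long slim white sleeve, open at both ends, that stands on the bench and lower it gently, without dropping it, over the upright mandrel until it sits fully home on the shoulder. With the sleeve on, turn the lever fully back in line with the pipe to open the air again, and leave the other items on the bench where they are.

Things in the scene. Friction and masses are not known exactly. Their poses are not given: they have to be found in the camera images.
- valve_handle (a joint): Ball-valve lever on a vertical hinge. 0 rad = shut: the lever points to the station's -x, across the pipe. 1.571 rad = open: it points to the station's -y, along the pipe (anticlockwise from above opens). Stops at both ends; it stays where left and needs about 3 N at the grip. It starts open or mostly open.
- station: Fixed station on a 100 x 360 mm base plate: a pipe along its y axis (top at 44 mm), a brass ball valve (top at 56 mm), an inlet block at the pipe's end (y -145 mm, top at 54 mm) and the mandrel at y +120 mm. Origin on the table under the valve's hinge axis; z up, y from the valve towards the mandrel.
- valve_axis (a point): Point on the lever's hinge axis at mid-height of the lever, 110 mm above the table; axes as the station's. The lever is a steel strap 18 mm wide, 6 mm thick, then a black plastic grip 20 mm wide and 16 mm tall, from 45 to 120 mm from the axis. Below the grip is free space down to the pipe.
- handle_end (a point): Centre of the lever grip's free end, 120 mm from the hinge axis, 110 mm above the table. Its x axis points from the lever's end back to the hinge, z up.
- mandrel_seat (a point): Centre of the flat shoulder at the foot of the upright aluminium mandrel, 50 mm above the table, 120 mm from the valve axis along the station's +y; axes as the station's. The mandrel is 34 mm in diameter, 85 mm tall above the shoulder (top 135 mm above the table), its top 17 mm tapering to 16 mm diameter. The shoulder disc is 54 mm across, on a 62 mm square block.
- sleeve: The loose white plastic sleeve to load: a straight tube open at both ends, 110 mm long, 44 mm outside and 37 mm inside diameter (the tallest and slimmest of the three white containers standing on the bench), standing upright on the table; either end may go down. Origin at the centre of its lower end, z along the tube.
- sleeve_mid (a point): Middle of the sleeve's axis, 55 mm from each end. When the sleeve is fully home this point is 55 mm above the shoulder.
- wide_tube: Bystander: wider white tube, 72 mm in diameter, 85 mm tall, standing. Origin under its centre. Its place may be swapped with the sleeve's or the jar's.
- white_jar: Bystander: closed white jar, 54 mm in diameter, 75 mm tall, standing. Origin under its centre. Its place may be swapped with the sleeve's or the wide tube's.
- ink_can: Bystander: steel ink can, 66 mm in diameter, 70 mm tall, standing beyond the valve. Origin under its centre.
- thinner: Bystander: clear plastic bottle, 56 mm in diameter, 140 mm tall, standing beyond the mandrel. Origin under its centre.
- spatula: Bystander: ink spatula, 200 mm long, lying on the table at the robot's left. Origin on its underside.
- cup: Bystander: white ceramic cup, 70 mm in diameter, 80 mm tall, standing at the right. Origin under its centre.

How it is judged (in metres and radians):
On the way, in this order (a step that is already met when the one before it is completed fails the run):
1. the air valve is shut (lever within 0.12 rad of its shut stop) while the sleeve is still clear of the mandrel (over 50 mm away) (value of joint valve_handle below 0.12 rad and horizontal distance between sleeve_mid and mandrel_seat above 0.05 m), for 0.2 s.
2. the sleeve is fully home on the mandrel's shoulder while the valve is shut (z of sleeve_mid in the frame of mandrel_seat between 0.0515 and 0.0585 m and horizontal distance between sleeve_mid and mandrel_seat below 0.006 m and angle between the z axis of sleeve_mid and the z axis of mandrel_seat, either way round below 0.06 rad and value of joint valve_handle below 0.12 rad), for 0.2 s.
At the end, for the whole second after the job is handed in: The valve lever is within 0.12 rad of its open stop (joint above 1.45 rad); the sleeve is on the mandrel, at rest, its middle within 3.5 mm of 55 mm above the shoulder, within 6 mm of the mandrel's axis and within 0.06 rad of parallel to it (z of sleeve_mid in the frame of mandrel_seat between 0.0515 and 0.0585 m and horizontal distance between sleeve_mid and mandrel_seat below 0.006 m and angle between the z axis of sleeve_mid and the z axis of mandrel_seat, either way round below 0.06 rad and value of joint valve_handle above 1.45 rad and linear speed of sleeve below 0.02 m/s); the robot touches nothing.
It fails at once if the sleeve is dropped onto the mandrel (over it and moving faster than 0.5 m/s) (horizontal distance between sleeve_mid and mandrel_seat below 0.015 m and z of sleeve_mid in the frame of mandrel_seat below 0.135 m and linear speed of sleeve above 0.5 m/s).
It fails at once if another item on the bench is moved by more than 40 mm or knocked over (distance of any of wide_tube, white_jar, ink_can, thinner, spatula, cup from where it was at the start of the episode above 0.04 m or angle between any of wide_tube, white_jar, ink_can, thinner, cup's own z axis and vertical above 0.6 rad).
It also fails if it takes over 70 s, if anything falls off the work surface, if the arm or the gripper's body presses on something with over 40 N, if the wrist force passes 120 N, or if a joint passes its speed limit or range.

## Working session

There is one attempt and no reset: what is moved stays moved. The work goes in short steps, Python scripts to look and compute and a tool call to move; the robot and the scene stay as the last step left them, time stands still between calls to the robot, and variables do not carry over. Pictures are saved under pics/ and viewed, at most 10 in all, crops included, and the job is handed in when it is done.

Besides the shell and the picture viewer there is one more tool, called after "Request:" by a JSON object that holds its "method" and its "body". jog_arm: Moves the arm, as the interface text tells. Its arguments: {"type":"object","properties":{"commands":{"type":"array"},"jaw":{"type":"number"},"squeeze":{"type":"number"}},"required":["commands"]}

```bash
mkdir -p pics; python3 - <<'E'
from bench import bot
import cv2,numpy as np
for n in("top","side"):
    cv2.imwrite(f"pics/{n}0.png",bot.read_camera(n)); m=bot.camera_model(n); print(n,m)
s=bot.get_state(); print(s["clock"],s["ee_pos"],s["tool_rot"],s["finger_gap"])
E
```

```text
top {'fx': 495.7484073280159, 'fy': 495.7484073280159, 'cx': 260.594537960145, 'cy': 196.48276811543823, 'position': array([0.46645084, 0.02590357, 1.25760435]), 'attitude': array([[-0.02274318, -0.99340852,  0.11234884],
       [-0.99970495,  0.0216394 , -0.01103442],
       [ 0.00853053, -0.11256665, -0.99360756]])}
side {'fx': 357.4084726254455, 'fy': 357.4084726254455, 'cx': 253.2324714462514, 'cy': 189.53835237315883, 'position': array([ 0.31833062, -0.42699624,  0.75410493]), 'attitude': array([[ 0.8509485 , -0.41856259,  0.31732004],
       [-0.5249532 , -0.65744841,  0.54054207],
       [-0.01762913, -0.62655163, -0.77918051]])}
0.1 [ 0.23508913 -0.49699462  0.21595558] [[ 9.03979753e-01  4.27575104e-01 -3.68815994e-04]
 [ 4.27575259e-01 -9.03979285e-01  9.22484212e-04]
 [ 6.10292639e-05 -9.91603645e-04 -9.99999506e-01]] 0.09416748172162556
```

View pics/top0.png

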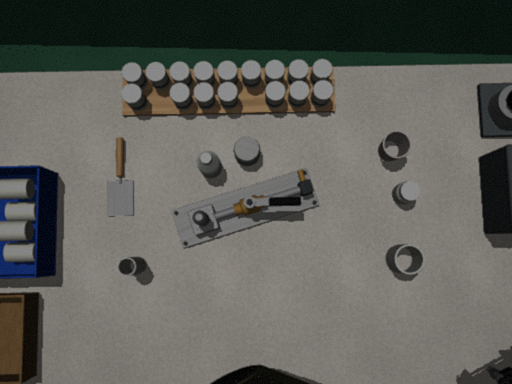

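View pics/side0.png

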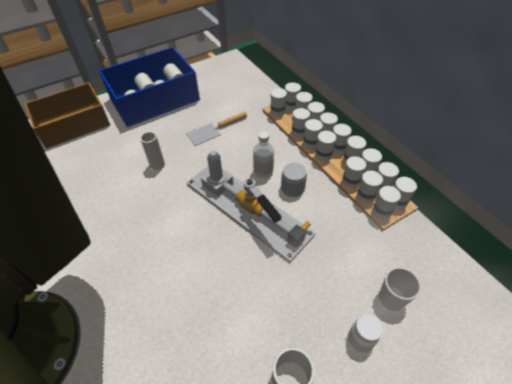

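Top view: the station is around (247,207). The mandrel is at (203,217), the hinge at (250,203), and the lever grip points right to about (300,201), so it is mostly open. The sleeve is the slim tube at (130,267). The side view agrees, with the sleeve at (153,150). Next I'll zoom in for accuracy.

```bash
cat >h.py <<'E'
import numpy as np,cv2
from bench import bot
def ray(n,u,v):
    m=bot.camera_model(n); d=m["attitude"]@np.array([(u-m["cx"])/m["fx"],(v-m["cy"])/m["fy"],1]); return m["position"],d
def onz(n,u,v,z):
    p,d=ray(n,u,v); return p+d*(z-p[2])/d[2]
def proj(n,P):
    m=bot.camera_model(n); c=m["attitude"].T@(np.asarray(P)-m["position"]); return np.array([m["fx"]*c[0]/c[2]+m["cx"],m["fy"]*c[1]/c[2]+m["cy"]])
def tri(a,b):
    (p,d),(q,e)=ray("top",*a),ray("side",*b)
    s=np.linalg.lstsq(np.c_[d,-e],q-p,rcond=None)[0]; A=p+d*s[0];B=q+e*s[1]; return (A+B)/2,np.linalg.norm(A-B)
E
python3 - <<'E'
import cv2
a=cv2.imread("pics/top0.png")[130:280,110:330]; a=cv2.convertScaleAbs(a,alpha=1.6)
cv2.imwrite("pics/c1.png",cv2.resize(a,None,fx=3.6,fy=3.6,interpolation=cv2.INTER_CUBIC))
a=cv2.imread("pics/side0.png")[120:260,130:320]; a=cv2.convertScaleAbs(a,alpha=1.6)
cv2.imwrite("pics/c2.png",cv2.resize(a,None,fx=4,fy=4,interpolation=cv2.INTER_CUBIC))
E
```

```text
(no output)
```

View pics/c1.png

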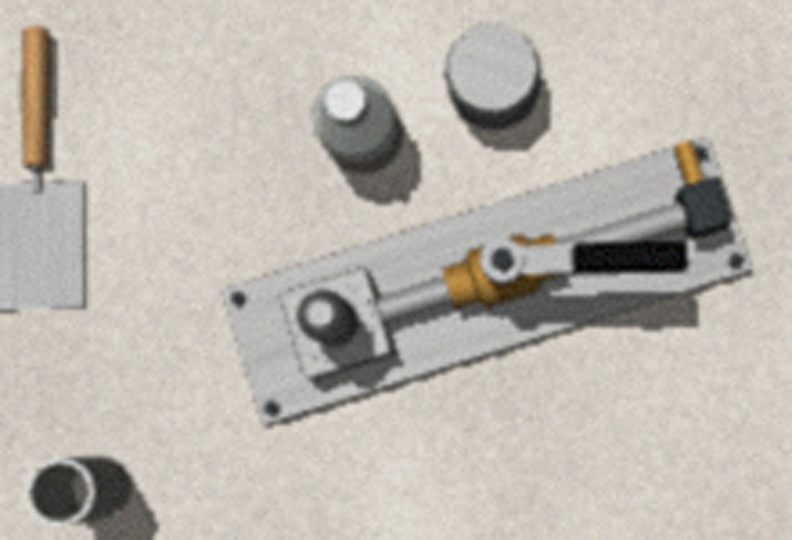

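View pics/c2.png

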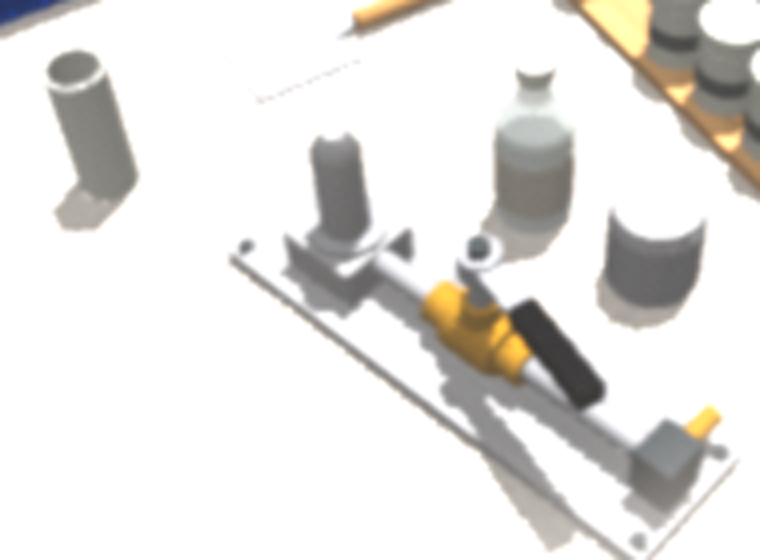

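The crops give the following. Top crop: mandrel tip (317,316), hinge cap (502,259), grip end (686,255), sleeve rim (62,491), bolts (238,299), (272,408), (736,261) and (702,153). Side crop: sleeve rim (78,70), hinge cap (478,249), mandrel tip (334,138).

```bash
python3 - <<'E'
from h import *
np.set_printoptions(precision=4,suppress=True)
t=lambda x,y:((x+.5)/3.6-.5+110,(y+.5)/3.6-.5+130)
s=lambda x,y:((x+.5)/4-.5+130,(y+.5)/4-.5+120)
P=lambda x,y,z:onz("top",*t(x,y),z)
S=lambda x,y,z:onz("side",*s(x,y),z)
M=P(317,316,.135);H=P(502,259,.118);G=P(686,255,.116);B=[P(*b,.01) for b in((238,299),(272,408),(736,261),(702,153))]
print("mandrel",M,S(334,138,.135),tri(t(317,316),s(334,138)))
print("hinge",H,S(478,249,.118),tri(t(502,259),s(478,249)))
print("grip end",G,"sleeve",P(62,491,.11),S(78,70,.11),tri(t(62,491),s(78,70)))
d=(B[0]+B[1]-B[2]-B[3])[:2];y=d/np.linalg.norm(d);c=sum(B)/4
print("bolts centre",c,"ydir",y,"yaw(st x)",np.degrees(np.arctan2(-y[0],y[1])),"d MH",(M-H)[:2],np.linalg.norm((M-H)[:2]))
h=(B[1]-B[0])[:2];print("cross",h,np.linalg.norm(d)/2)
print("mandrel by plate",c[:2]+.12*y,"lever ang",np.degrees(np.arctan2(*(G-H)[1::-1])))
for n,p in dict(can=P(492,65,.07),jar=onz("top",408,190,.075),tubeA=onz("top",395,145,.085),tubeB=onz("top",408,258,.085),thinner=P(345,100,.14)).items(): print(n,p)
# sleeve from contour of bright rim
E
```

```text
mandrel [0.5488 0.157  0.135 ] [0.5463 0.1484 0.135 ] (array([0.5498, 0.1581, 0.1246]), np.float64(0.0006092015008169516))
hinge [0.584  0.0401 0.118 ] [0.5813 0.0389 0.118 ] (array([0.5834, 0.0405, 0.1153]), np.float64(0.001985417200834134))
grip end [ 0.5842 -0.0783  0.116 ] sleeve [0.4428 0.3227 0.11  ] [0.4419 0.3188 0.11  ] (array([0.4427, 0.3239, 0.1056]), np.float64(2.127743583128394e-05))
bolts centre [0.5808 0.0514 0.01  ] ydir [-0.2814  0.9596] yaw(st x) 16.346017464079033 d MH [-0.0353  0.1169] 0.12210308380692048
cross [-0.0765 -0.0233] 0.3411717853415533
mandrel by plate [0.5471 0.1665] lever ang -89.90099317547958
can [0.7211 0.0448 0.07  ]
jar [ 0.6082 -0.3428  0.075 ]
tubeA [ 0.717  -0.3144  0.085 ]
tubeB [ 0.4458 -0.3306  0.085 ]
thinner [0.6855 0.1375 0.14  ]
```

Request:
{"method": "jog_arm", "body": {"commands": [[0.05,-0.02,0,-0.1],[0.1,-0.045,0,-0.2],[0.15,-0.067,0,-0.35],[0.2,-0.09,0,-0.5],[0.25,-0.11,0,-0.65],[0.3,-0.133,0,-0.8],[0.35,-0.155,0,-0.95],[0.4,-0.178,0,-1.05],[0.45,-0.2,0,-1.129],[0.5,-0.222,0,-1.129],[0.525,-0.233,0,-1.129],[0.539,-0.239,0,-1.129],[0.539,-0.239,0,-1.129],[0.539,-0.239,0,-1.129]], "jaw": 0}}

```text
clock: 1.85
ee_pos: [0.6197, -0.0516, 0.2165]
tool_rot: [[0.001, 1.0, -0.0], [1.0, -0.001, -0.0], [-0.0, -0.0, -1.0]]
wrist_force: [-0.5, -1.2, 0.2]
finger_gap: 0.0003
gripper_force: 0.0
```

Request:
{"method": "jog_arm", "body": {"commands": [[0.005,0,0.05,0],[0.006,0,0.1,0],[0.006,0,0.1165,0],[0.006,-0.006,0.1165,0],[0.0065,-0.013,0.1165,0],[0.005,-0.027,0.1165,0],[0.0036,-0.042,0.1165,0],[0.006,-0.057,0.1165,0],[0.0106,-0.072,0.1165,0],[0.019,-0.085,0.1165,0],[0.029,-0.098,0.1165,0],[0.037,-0.104,0.1165,0],[0.045,-0.11,0.1165,0],[0.045,-0.11,0.1165,0]]}}

```text
clock: 3.6
ee_pos: [0.5099, -0.0052, 0.1002]
tool_rot: [[-0.001, 1.0, -0.0], [1.0, 0.001, 0.0], [0.0, -0.0, -1.0]]
wrist_force: [0.2, 0.3, -0.2]
finger_gap: 0.0005
gripper_force: 0.0
```

```bash
python3 - <<'E'
from h import *
a=bot.read_camera("top")[130:280,110:330]; a=cv2.convertScaleAbs(a,alpha=1.6)
b=bot.read_camera("side")[120:260,130:320]; b=cv2.convertScaleAbs(b,alpha=1.3)
cv2.imwrite("pics/c3.png",np.vstack([cv2.resize(a,(440,300)),cv2.resize(b,(440,300))]))
E
```

```text
(no output)
```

View pics/c3.png

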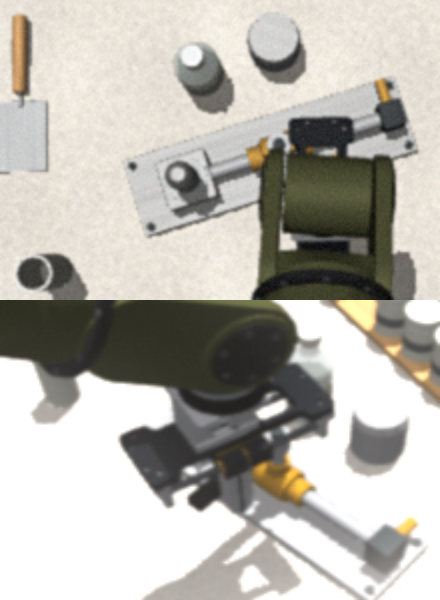

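The combined picture shows the lever swung across the pipe. The grip end is at about (205,495) in the lower half, just left of the fingers. I'll push a few millimetres more to find the stop.

Request:
{"method": "jog_arm", "body": {"commands": [[0.002,-0.0005,0,0],[0.004,-0.001,0,0],[0.004,-0.001,0,0]]}}

```text
clock: 4.08
ee_pos: [0.5096, -0.0036, 0.0999]
tool_rot: [[0.0, 1.0, 0.001], [1.0, -0.0, -0.003], [-0.003, 0.001, -1.0]]
wrist_force: [3.1, -16.6, -2.0]
finger_gap: 0.0005
gripper_force: 8.4
```

Request:
{"method": "jog_arm", "body": {"commands": [[-0.01,0,0,0],[-0.02,0.005,0,0],[-0.02,0.005,-0.05,0],[-0.02,0.005,-0.1,0],[0,-0.01,-0.14,0],[0.06,-0.02,-0.14,0],[0.12,-0.03,-0.14,0],[0.18,-0.04,-0.14,0],[0.23,-0.05,-0.14,0],[0.25,-0.15,-0.14,0],[0.25,-0.15,-0.14,0],[0.25,-0.15,-0.14,0]], "jaw": 100}}

```text
clock: 5.58
ee_pos: [0.3579, 0.2488, 0.2404]
tool_rot: [[-0.002, 1.0, 0.0], [1.0, 0.002, 0.001], [0.001, 0.0, -1.0]]
wrist_force: [0.9, -0.4, -0.6]
finger_gap: 0.0937
gripper_force: 0.0
```

```bash
python3 - <<'E'
from h import *
a=bot.read_camera("top");cv2.imwrite("pics/t4.png",a)
a=cv2.convertScaleAbs(a[130:280,110:330],alpha=1.6)
b=bot.read_camera("side");cv2.imwrite("pics/s4.png",b); b=cv2.convertScaleAbs(b[120:260,130:320],alpha=1.2)
cv2.imwrite("pics/c4.png",np.hstack([cv2.resize(a,(400,273),interpolation=2),cv2.resize(b,(380,280),interpolation=2)[:273]]))
E
```

```text
(no output)
```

View pics/c4.png

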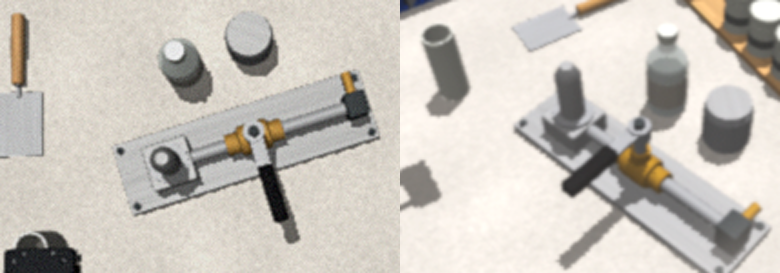

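The lever now lies across the pipe, grip end at about (283,218) in the left half, so the valve is shut. Next is the sleeve.

Request:
{"method": "jog_arm", "body": {"commands": [[0.04,0.045,0,0],[0.0727,0.0846,0,0],[0.0727,0.0846,0.02,0],[0.0727,0.0846,0.06,0],[0.0727,0.0846,0.1,0],[0.0727,0.0846,0.14,0],[0.0727,0.0846,0.163,0],[0.0727,0.0846,0.163,0]]}}

```text
clock: 6.68
ee_pos: [0.4441, 0.3201, 0.0751]
tool_rot: [[0.001, 1.0, -0.003], [1.0, -0.001, -0.002], [-0.002, -0.003, -1.0]]
wrist_force: [0.1, 0.5, 0.2]
finger_gap: 0.0938
gripper_force: 0.0
```

Request:
{"method": "jog_arm", "body": {"commands": [[0,0,0,0],[0,0,0,0],[0,0,0,0],[0,0,0,0],[0,0,0,0],[0,0,0,0],[0,0,0,0],[0,0,0,0]], "jaw": 30, "squeeze": 12}}

```text
clock: 7.68
ee_pos: [0.4438, 0.3211, 0.077]
tool_rot: [[-0.0, 1.0, 0.0], [1.0, 0.0, 0.0], [0.0, 0.0, -1.0]]
wrist_force: [-0.6, -1.0, 2.4]
finger_gap: 0.0433
gripper_force: 11.9
```

Request:
{"method": "jog_arm", "body": {"commands": [[0,0,-0.03,0],[0,0,-0.07,0],[0,0,-0.11,0],[0,0,-0.15,0],[0,0,-0.17,0],[-0.03,0.02,-0.17,0],[-0.06,0.04,-0.17,0],[-0.09,0.06,-0.17,0],[-0.12,0.08,-0.17,0],[-0.15,0.1,-0.17,0],[-0.1646,0.1062,-0.17,0],[-0.1646,0.1062,-0.17,0],[-0.1646,0.1062,-0.17,0]]}}

```text
clock: 9.3
ee_pos: [0.5495, 0.1573, 0.247]
tool_rot: [[-0.001, 1.0, -0.0], [1.0, 0.001, 0.0], [0.0, -0.0, -1.0]]
wrist_force: [-0.6, 0.2, -1.0]
finger_gap: 0.0432
gripper_force: 11.9
```

```bash
python3 - <<'E'
from h import *
b=bot.read_camera("side");cv2.imwrite("pics/s5.png",b);a=bot.read_camera("top")
b=cv2.resize(cv2.convertScaleAbs(b[80:230,150:300],alpha=1.2),(500,500),interpolation=2)
a=cv2.resize(cv2.convertScaleAbs(a[150:270,140:260],alpha=1.6),(300,300),interpolation=2)
cv2.imwrite("pics/c5.png",np.hstack([b,np.vstack([a,np.zeros((200,300,3),np.uint8)])]))
E
```

```text
(no output)
```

View pics/c5.png

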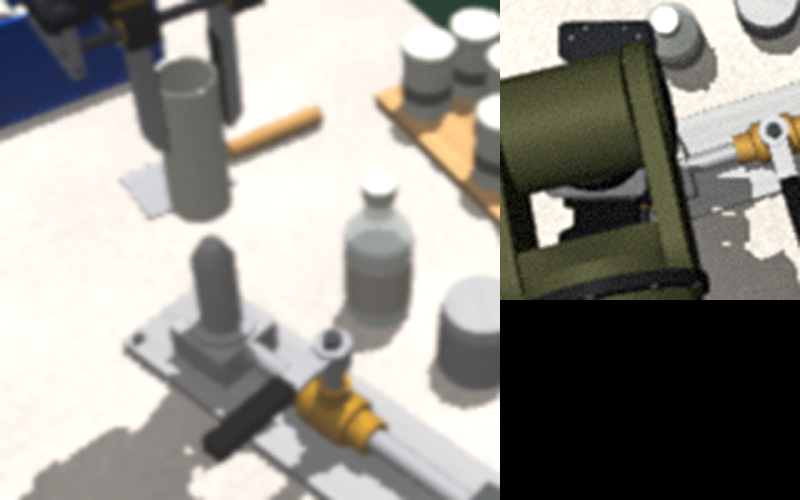

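The sleeve hangs over the mandrel in the side view: bottom centre at about (202,203), mandrel tip at about (211,240). The sleeve axis looks a few mm left of the mandrel's. I'll measure the edges.

```bash
python3 - <<'E'
from h import *
np.set_printoptions(precision=2,suppress=True)
b=cv2.imread("pics/s5.png");s0=cv2.imread("pics/s4.png")
hs=cv2.cvtColor(b,cv2.COLOR_BGR2GRAY).astype(float)
def edges(row,c,w=16,img=hs):
    r=cv2.GaussianBlur(img,(3,3),0)[row]; g=np.gradient(r); L=np.arange(c-w,c);R=np.arange(c+1,c+w)
    def pk(ix,s):
        i=ix[np.argmax(s*g[ix])]; y=np.abs(g[i-1:i+2]); return i+.5*(y[0]-y[2])/(y[0]-2*y[1]+y[2])
    return pk(L,-1),pk(R,1)
for M,(x,y,z0,rows) in dict(sleeve=(.5495,.1573,.170,(124,128,132,136)),mandrel=(.550,.1565,.05,(160,163,166,169))).items():
    a,c=proj("side",[x,y,z0]),proj("side",[x,y,z0+.1]); print(M,a,c)
    for r in rows:
        u=a[0]+(r-a[1])*(c[0]-a[0])/(c[1]-a[1]); e=edges(r,int(round(u)),13); print(r,"expected",u,"edges",e,"mid",np.mean(e))
# px per mm sideways & along
p=proj("side",[.55,.157,.12]);print(proj("side",[.55,.167,.12])-p,proj("side",[.56,.157,.12])-p)
E
```

```text
sleeve [211.02 140.89] [205.91 106.72]
124 expected 208.49331091044158 edges (np.float64(195.68677042801556), np.float64(218.04028436018956)) mid 206.86352739410256
128 expected 209.09200941862156 edges (np.float64(198.4821029082774), np.float64(221.59638554216866)) mid 210.03924422522303
132 expected 209.69070792680154 edges (np.float64(199.0980861244019), np.float64(218.19616026711185)) mid 208.64712319575688
136 expected 210.28940643498152 edges (np.float64(199.7642487046632), np.float64(218.98069498069498)) mid 209.3724718426791
mandrel [216.35 174.51] [212.27 147.09]
160 expected 214.18972884149784 edges (np.float64(207.02358490566039), np.float64(220.22796352583586)) mid 213.62577421574812
163 expected 214.63583606671864 edges (np.float64(207.7031746031746), np.float64(220.71630615640598)) mid 214.20974037979028
166 expected 215.08194329193947 edges (np.float64(207.986328125), np.float64(221.03526970954357)) mid 214.51079891727179
169 expected 215.5280505171603 edges (np.float64(208.6488469601677), np.float64(221.66089613034623)) mid 215.15487154525698
[-1.87 -2.44] [ 3.57 -1.57]
```

Request:
{"method": "jog_arm", "body": {"commands": [[-0.002,0.001,0,0],[-0.002,0.001,0.012,0],[-0.002,0.001,0.024,0],[-0.002,0.001,0.032,0],[-0.002,0.001,0.04,0],[-0.002,0.001,0.046,0],[-0.002,0.001,0.05,0],[-0.002,0.001,0.05,0]]}}

```text
clock: 10.4
ee_pos: [0.551, 0.1544, 0.1968]
tool_rot: [[0.0, 1.0, -0.0], [1.0, -0.0, -0.0], [-0.0, -0.0, -1.0]]
wrist_force: [-1.2, -0.9, 0.2]
finger_gap: 0.0432
gripper_force: 11.9
```

```bash
python3 - <<'E'
from h import *
b=bot.read_camera("side")
cv2.imwrite("pics/c6.png",cv2.resize(cv2.convertScaleAbs(b[80:230,150:300],alpha=1.2),(500,500),interpolation=2))
s=bot.get_state();print(s["ee_pos"],s["wrist_force"],s["wrist_torque"])
E
```

```text
[0.55104985 0.15440037 0.19705837] [-0.31952302 -0.25212546  0.36661493] [-0.04159731 -0.03153271 -0.034655  ]
```

View pics/c6.png

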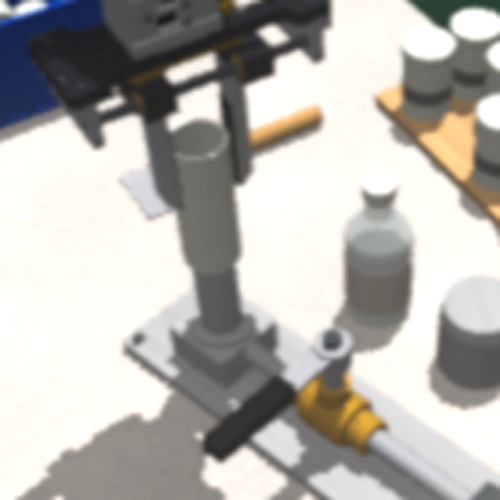

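The sleeve is over the mandrel tip and aligned, with its bottom at about (213,262) and no contact force. I'll continue down.

Request:
{"method": "jog_arm", "body": {"commands": [[0,0,0.004,0],[0,0,0.008,0],[0,0,0.014,0],[0,0,0.02,0],[0,0,0.02,0]]}}

```text
clock: 11.08
ee_pos: [0.5508, 0.1543, 0.1761]
tool_rot: [[0.0, 1.0, -0.001], [1.0, -0.0, -0.0], [-0.0, -0.001, -1.0]]
wrist_force: [-3.3, -0.5, -2.9]
finger_gap: 0.0427
gripper_force: 12.0
```

Request:
{"method": "jog_arm", "body": {"commands": [[0,-0.0005,0.006,0],[0,-0.0005,0.012,0],[0,-0.0005,0.02,0],[0,-0.0005,0.028,0],[0,-0.0005,0.036,0],[0,-0.0005,0.042,0],[0,-0.0005,0.045,0],[0,-0.0005,0.045,0]]}}

```text
clock: 12.08
ee_pos: [0.5501, 0.1541, 0.131]
tool_rot: [[0.0, 1.0, -0.002], [1.0, -0.0, -0.001], [-0.001, -0.002, -1.0]]
wrist_force: [-5.6, -3.3, -0.9]
finger_gap: 0.0429
gripper_force: 12.0
```

Request:
{"method": "jog_arm", "body": {"commands": [[0,-0.0005,0.001,0],[0,-0.0005,0.002,0],[0,-0.0005,0.003,0],[0,-0.0005,0.004,0],[0,-0.0005,0.005,0],[0,-0.0005,0.005,0]]}}

```text
clock: 12.82
ee_pos: [0.5499, 0.1541, 0.1274]
tool_rot: [[0.0, 1.0, -0.0], [1.0, -0.0, -0.0], [-0.0, -0.0, -1.0]]
wrist_force: [-7.9, -5.1, 11.3]
finger_gap: 0.0425
gripper_force: 12.0
```

Request:
{"method": "jog_arm", "body": {"commands": [[0,0,0,0],[0,0,0,0],[0,0,0,0],[0,0,0,0],[0,0,0,0],[0,0,-0.01,0],[0,0,-0.04,0],[0,0,-0.08,0],[0,0,-0.12,0],[0,0,-0.12,0]], "jaw": 100}}

```text
clock: 14.08
ee_pos: [0.5509, 0.1547, 0.2507]
tool_rot: [[-0.0, 1.0, 0.006], [1.0, 0.0, 0.001], [0.001, 0.006, -1.0]]
wrist_force: [0.4, -0.2, 0.5]
finger_gap: 0.094
gripper_force: 0.0
```

```bash
python3 - <<'E'
from h import *
b=bot.read_camera("side")
cv2.imwrite("pics/c7.png",cv2.resize(cv2.convertScaleAbs(b[80:230,150:300],alpha=1.2),(500,500),interpolation=2))
print([proj("side",[.5495,.156,z]) for z in(.05,.16)])
E
```

```text
[array([216.26796475, 174.70571008]), array([211.73273568, 144.28049601])]
```

View pics/c7.png

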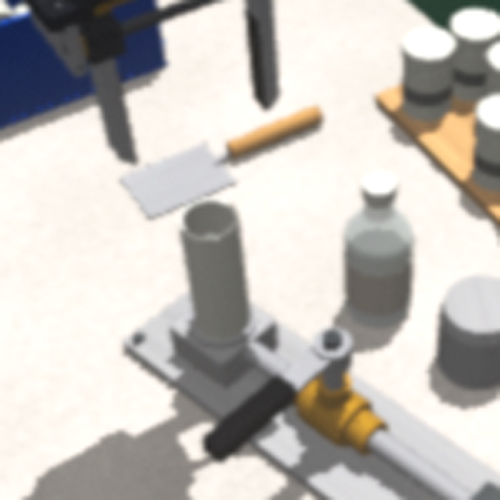

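The sleeve sits fully home: rim at (211,218), within about 1 px of its predicted place, and the lever is still shut. Next I reopen the valve.

Request:
{"method": "jog_arm", "body": {"commands": [[-0.04,-0.02,0,0],[-0.09,-0.05,0,0],[-0.104,-0.058,0,0],[-0.104,-0.058,0.04,0],[-0.104,-0.058,0.09,0],[-0.104,-0.058,0.13,0],[-0.104,-0.058,0.147,0],[-0.104,-0.058,0.147,0],[-0.118,-0.054,0.147,0],[-0.128,-0.052,0.147,0],[-0.137,-0.051,0.147,0],[-0.15,-0.045,0.147,0],[-0.164,-0.04,0.147,0],[-0.175,-0.029,0.147,0],[-0.186,-0.018,0.147,0],[-0.193,-0.003,0.147,0],[-0.1995,0.0115,0.147,0],[-0.201,0.023,0.147,0],[-0.203,0.0326,0.147,0],[-0.203,0.0326,0.147,0]], "jaw": 0}}

```text
clock: 16.62
ee_pos: [0.5832, -0.0488, 0.0998]
tool_rot: [[-0.0, 1.0, 0.0], [1.0, 0.0, -0.0], [-0.0, 0.0, -1.0]]
wrist_force: [-0.1, -0.2, 0.7]
finger_gap: 0.0002
gripper_force: 0.0
```

Request:
{"method": "jog_arm", "body": {"commands": [[0,0.002,0,0],[0,0.004,0,0],[0,0.004,0,0]]}}

```text
clock: 17.0
ee_pos: [0.5843, -0.0486, 0.0997]
tool_rot: [[-0.0, 1.0, -0.006], [1.0, 0.0, -0.0], [-0.0, -0.006, -1.0]]
wrist_force: [-20.2, -0.7, 8.0]
finger_gap: 0.0003
gripper_force: 9.9
```

Stop felt. I'll back off, rise and retreat, then check.

Request:
{"method": "jog_arm", "body": {"commands": [[0,-0.01,0,0],[0,-0.025,0,0],[0,-0.025,-0.05,0],[0,-0.025,-0.1,0],[0,-0.025,-0.15,0],[-0.05,-0.05,-0.15,0],[-0.1,-0.1,-0.15,0],[-0.15,-0.15,-0.15,0],[-0.2,-0.18,-0.15,0],[-0.25,-0.18,-0.15,0],[-0.25,-0.18,-0.15,0],[-0.25,-0.18,-0.15,0]]}}

```text
clock: 18.5
ee_pos: [0.4066, -0.2982, 0.25]
tool_rot: [[0.0, 1.0, 0.0], [1.0, -0.0, -0.0], [-0.0, 0.0, -1.0]]
wrist_force: [-0.9, 0.5, 0.3]
finger_gap: 0.0007
gripper_force: 0.0
```

```bash
python3 - <<'E'
from h import *
a=bot.read_camera("top");b=bot.read_camera("side")
a=cv2.convertScaleAbs(a[130:280,110:330],alpha=1.6); b=cv2.convertScaleAbs(b[80:280,130:330],alpha=1.2)
cv2.imwrite("pics/c8.png",np.hstack([cv2.resize(a,(440,300),interpolation=2),cv2.resize(b,(300,300),interpolation=2)]))
E
```

```text
(no output)
```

View pics/c8.png

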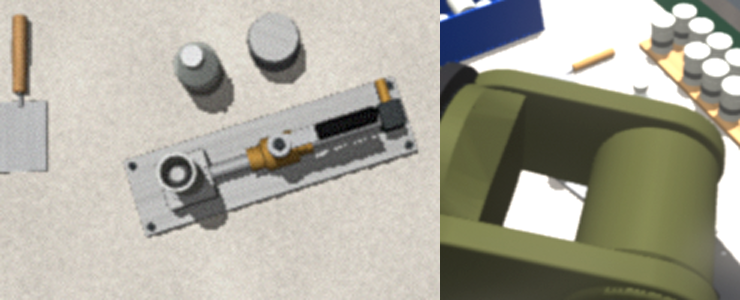

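The top view shows the lever back in line with the pipe (grip end at (377,116)) and the sleeve on the mandrel at (179,174). The bystanders in view have not moved and the arm is clear.

```bash
python3 -c "
from bench import bot
print(bot.job_done())"
```

```text
the job is handed in; nothing more can be done
None
```

The job is handed in: I shut the valve, seated the sleeve on the mandrel's shoulder and opened the valve again; the last picture shows the arm clear and no bystander in view moved, but no verdict came back.

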